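Unlock the tin carriage's eccentric cam and push the carriage home

TASK

The tin carriage of the label-reading jig is held back by its eccentric lock. With the fingertips, push the cam's lever round until the cam's low point faces the carriage's side arm squarely, the lever pointing straight forward along the slide, and only then push the carriage fully home towards the reader by its rear block. Leave the lever there and do not touch or upset the tin riding on the carriage, and do not disturb the other goods.

Things in the scene. Friction and masses are not known exactly. Their poses are not given: they have to be found in the camera images.
- jig: Fixed dark steel base plate, 280 x 235 x 10 mm; x axis forward along the slide (from push block to reader), y left, z up. Origin at bench height under the slide's centre line: the plate runs from -130 to +150 mm in x and -70 to +165 mm in y. A grey reader box (55 x 110 mm, top 82 mm above the bench) stands on it, its centre at x = +112 mm, y = 0.
- push_face (a point): Centre of the rear face of the carriage's push block, 51 mm above the bench; moves with the carriage; x axis forward. The steel push block is 100 mm wide, 20 mm thick, its top 75 mm above the bench. From its left end a low side arm (the follower, 20 mm thick, reaching 135 mm to the left of the slide's centre line, top 42 mm above the bench) runs out behind the cam.
- carriage (a joint): Travel of the carriage in m: 0 all the way back (as at the start), 0.045 fully home against its stop. It slides along the jig's x with about 3 N of friction and stays where it is left. With the cam at its high point it is stopped by the cam after about 10 mm; with the cam within 0.3 rad of its low point it runs all the way.
- nest (a point): Centre of the carriage's nest on its deck, 28 mm above the bench; moves with the carriage; 65 mm ahead of push_face. Lips 8 mm high keep the tin in, with about 7 mm of play all round.
- cam_pivot (a point): Point on the cam's upright pivot axis, half-way up its lever, 62 mm above the bench; fixed on the jig, x axis forward along the slide; it lies at x = -23.5 mm, y = +115 mm from the jig's origin. The cam is a bright steel disc of 56 mm diameter, from 28 to 42 mm above the bench, turning off-centre (its centre is 18 mm from the pivot, towards the lever).
- cam (a joint): Angle in rad of the cam's lever from the jig's forward (x) direction, counter-clockwise from above: 0 = lever straight forward, cam's low point facing the side arm; at the start 1.5 to 2.5 (lever to the left or back-left). Turns from -0.7 to 2.8 with no stop at 0; stiff (about 0.5 N m, 7 N at 75 mm from the pivot), stays where it is left; pushing the carriage does not turn it.
- paddle (a point): Point on the cam lever's centre line, 80 mm from the pivot, half-way up the blade (61 mm above the bench). The lever is an upright steel blade 12 mm thick, from 44 to 78 mm above the bench, reaching from the pivot to 97 mm from it; it can be pushed on its side faces.
- tin_center (a point): Centre (half-way up) of the flat tin with a red band standing in the carriage's nest: 75 mm diameter, 58 mm tall, loose, 0.25 kg; its top is 86 mm above the bench.
- spare_tin: Bystander: flat red-banded tin 75 mm diameter, 58 mm tall, standing on the bench left of and beyond the lever. Origin under its centre.
- jar: Bystander: amber jar 60 mm diameter, 85 mm tall, left of the cam. Origin under its centre.
- bean_tin: Bystander: green-banded tin 74 mm diameter, 108 mm tall, right of the jig. Origin under its centre.
- yeast_box: Bystander: small yellow box 50 x 75 x 45 mm, right of the carriage. Origin under its centre.
- scoop_cup: Bystander: aluminium cup 72 mm diameter, 70 mm tall, standing far to the left of the jig. Origin under its centre.
- tape_roll: Bystander: cardboard ring 90 mm diameter, 45 mm tall, lying flat far to the right of the jig. Origin under its centre.

How it is judged:
By the outcome, as a careful person would: the job done as asked, in the order asked, and still so for the second after the job is handed in, with the robot touching nothing.
It also fails if it takes over 61 s, if anything falls off the work surface, if the arm or the gripper's body presses on something with over 40 N, if the wrist force passes 120 N, or if a joint passes its speed limit or range.

ROBOT

A 6-joint arm with a two-finger parallel gripper is mounted at the origin on the work surface. World frame = base frame: x ahead of the robot, y to its left, z up, the work surface at z = 0. Lengths are in m, angles in rad, forces in N, time in s.
With the tool pointing down it reaches from about 0.35 to 0.775 m from the base axis. Payload 5.5 kg.
Tool frame: the origin (TCP) lies midway between the tips of the shut fingers; the grasp point (between the pads) lies 19 mm behind it; z points along the fingers, x is the direction in which the jaws open and shut, and the axes are right-handed (so a half turn about z gives the same grasp; the last joint's range is limited). The gripper opens to 85 mm and grips with 20 to 120 N. Pads are 22 mm wide; open, the fingers measure 114 mm over their backs; the gripper's body (76 mm by 85 mm) begins 54 mm behind the grasp point. The pads swing forward as they close: fully open they stand 13 mm farther back than shut.
Start: joints at [-1.242, 0.313, 0.046, 1.304, 0, 1.431], TCP at [0.26, -0.513, 0.231] pointing down, gripper open.
Joint ranges: [-2.76, 2.76], [-0.86, 1.69], [-1.03, 1.26], [-2.2, 2.34], [-1.47, 1.5], [-3.14, 3.14]. Speed limits (rad/s): [2.57, 2.57, 3.14, 3.14, 3.14, 3.14].

INTERFACE

Orientations are given as a unit quaternion [w, x, y, z].
In Python, from workcell import env gives the robot as it stands.
- The arm moves only by the tool servo_tool, never from a script. Its argument "targets" is a list of rows, each an object with "xyz": the shift along the tool's x, y, z in m, a list of three; "twist": the turn, a rotation vector about the tool's x, y, z in rad, a list of three; "jaw": the opening, from 0 (shut) to 1 (fully open). A call has 1 to 12 rows; each row is the pose to reach, as a shift and turn from the pose commanded when the call began, along the tool's axes at that moment; what a row does not reach only later rows make up. A row lasts 1/12 s, in which the tool goes at most 41.7 mm and 7.16 degrees, less where a joint would pass 70% of its speed; a pose out of reach is approached as far as the arm can. A call with a gripper value outside its range is refused whole. The fingers move at their own pace and stop on an object; "squeeze" is the grip in N (left out, the last holds). Time passes only in rows, so rows that repeat a pose let the fingers close. It gives the time, the measured TCP pose, the force and the opening at its end, in the units of the state.
- env.get_state(): the state, without advancing time (a new reading comes with each control period).
- env.read_camera(name): name is "scene" or "side" or "wrist"; returns a dict with "color" (480x640x3 uint8, red, green, blue), "depth" (480x640 float32, m along the optical axis (not along the pixel's ray), 0 where there is no reading), "fx", "fy", "cx", "cy" (pixels), "k1" (the pictures are not rectified: a ray, as slopes to the right and down, at radius r is drawn at 1 + k1 r^2 times it, then the intrinsics apply), "eye" and "attitude" of the camera in the world. Camera axes: x right, y down, z forward; pixel columns grow to the right and rows downward; lengths in m; the calibration is good to about 2 mm. A picture is of the moment at which its call begins.
- env.hand_in(): hands the job in, once; it reports no verdict.
The state is a dict: "clock": time; "joint_pos": joint angles; "qvel": joint speeds; "tau": joint torques, N m; "tcp_pos": TCP position; "orientation": TCP orientation; "wrist_force": force on the tool from outside, world axes, zero at the start; "ft_torque": the same for the moment, N m; "finger_gap": finger opening in m.
Only numpy, scipy, OpenCV 4.12 (cv2) and the standard library are available. Lean on these libraries where they do the work, as an engineer would, in place of code of your own. Each camera call takes 0.05 s, during which the arm holds its last target. There are 200 camera calls.

## Working session

There is one attempt and no reset: what is moved stays moved. The work goes in short steps, Python scripts to look and compute and a tool call to move; the robot and the scene stay as the last step left them, time stands still between calls to the robot, and variables do not carry over. Pictures are saved under pics/ and viewed, about 8 in all and at most 12, crops included, and the job is handed in when it is done.

Besides the shell and the picture viewer there is one more tool, called as a command line: name --argument value ..., lists and objects as JSON in quotes. servo_tool: Moves the arm, as the interface text tells. Its arguments: {"type":"object","properties":{"targets":{"type":"array","items":{"type":"object","properties":{"xyz":{"type":"array","items":{"type":"number"}},"twist":{"type":"array","items":{"type":"number"}},"jaw":{"type":"number"}}}},"squeeze":{"type":"number"}},"required":["targets"]}

```bash
mkdir -p pics; cat > h.py <<'E'
import numpy as np, cv2
from scipy.spatial.transform import Rotation as R
from workcell import env
def rot(q): 
    q=np.array(q,float)
    return q if q.shape==(3,3) else R.from_quat([q[1],q[2],q[3],q[0]]).as_matrix()
def undist(c,uv):
    K=np.array([[c["fx"],0,c["cx"]],[0,c["fy"],c["cy"]],[0,0,1.]])
    p=np.array(uv,np.float64).reshape(-1,1,2)
    return cv2.undistortPoints(p,K,np.array([c["k1"],0,0,0,0.])).reshape(-1,2)
def rays(c,uv):
    s=undist(c,uv); return np.c_[s,np.ones(len(s))]@rot(c["attitude"]).T
def onplane(c,uv,z):
    d=rays(c,uv); e=np.array(c["eye"]); return e+d*((z-e[2])/d[:,2])[:,None]
def cloud(c):
    v,u=np.mgrid[0:480,0:640]; d=rays(c,np.c_[u.ravel(),v.ravel()].astype(float))
    P=np.array(c["eye"])+d*c["depth"].reshape(-1,1); P[c["depth"].ravel()==0]=np.nan
    return P.reshape(480,640,3)
def save(c,n): cv2.imwrite(f"pics/{n}.png",c["color"][:,:,::-1])
E
python3 - <<'E'
from h import *
for n in("scene","side"):
    c=env.read_camera(n); save(c,n+"0"); print(n,c["eye"],c["attitude"],c["fx"],c["k1"]); np.savez(n+"0.npz",**c)
print(env.get_state())
E
```

```text
scene [1.16249846 0.69173358 1.00317014] [-0.11818536  0.30664918  0.87942466 -0.34439915] 461.5999916871249 -0.001991553049977532
side [0.24586051 1.22309097 0.99465236] [ 0.06305231 -0.13941243  0.87831354 -0.45293918] 604.2810375411689 -0.1842027025809937
{'clock': 0.1, 'joint_pos': array([-1.24158843e+00,  3.13933554e-01,  4.51057146e-02,  1.30361121e+00,
       -3.02326296e-06,  1.43121173e+00]), 'qvel': array([ 0.00030869, -0.00222958,  0.00228927, -0.00158117,  0.00146418,
        0.00084751]), 'tau': array([ 1.34111739e-03, -4.81727672e+01,  2.99243224e+01,  1.27678344e-02,
       -1.59342875e-05,  2.39280058e-05]), 'tcp_pos': array([ 0.25964079, -0.5125331 ,  0.23049872]), 'orientation': array([-5.22032436e-04,  8.52000119e-01, -5.23540946e-01, -6.34126862e-04]), 'wrist_force': array([ 0.15900742, -0.03667779,  0.05121516]), 'ft_torque': array([-0.01309715,  0.01787395, -0.03883086]), 'finger_gap': 0.08517849863546784}
```

View pics/scene0.png

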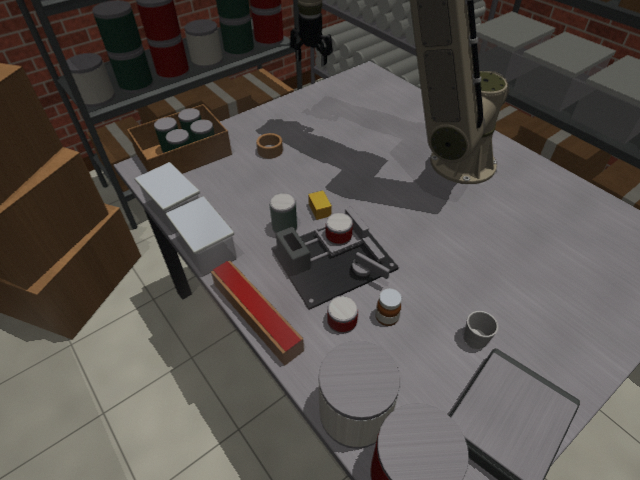

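View pics/side0.png

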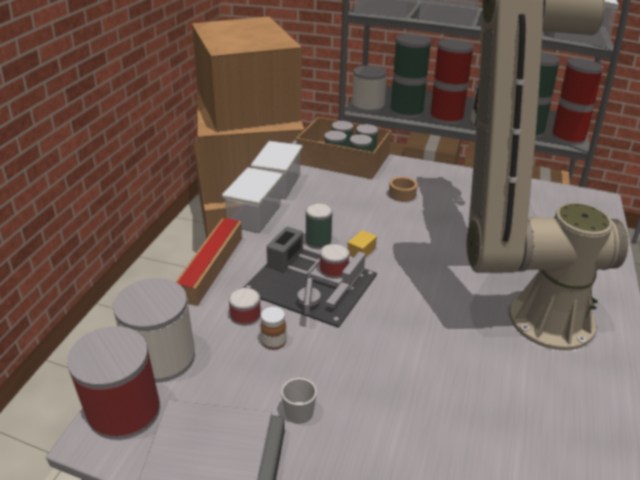

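The scene view shows the jig around (335,255), with the tin at (339,228), the cam and lever near (370,265), and the jar and spare tin at (389,306) and (342,314). The side view has the jig at about (315,275), with the lever at about (308,290). Next I'll make enlarged crops and fit the plate.

```bash
python3 - <<'E'
from h import *
a=dict(np.load("scene0.npz")); b=dict(np.load("side0.npz"))
A=cv2.resize(a["color"][200:340,250:420],None,fx=400/170,fy=400/170*1,interpolation=cv2.INTER_CUBIC)
B=cv2.resize(b["color"][215:355,225:395],(A.shape[1],A.shape[0]),interpolation=cv2.INTER_CUBIC)
cv2.imwrite("pics/crop1.png",cv2.resize(np.hstack([A,B]),(800,330))[:,:,::-1])
# top-down rectified image at plate height from both cams, 1 px=1mm? use height map from depth
for n,c in(("scene",a),("side",b)):
    P=cloud(c); z=P[...,2]; col=c["color"].astype(int)
    reg=(P[...,0]>.35)&(P[...,0]<.9)&(P[...,1]>-.35)&(P[...,1]<.35)
    print(n,"table z",np.nanmedian(z[reg]))
    m=(reg&(z>.004)&(z<.018)&(col.max(2)<75)).astype(np.uint8)
    m=cv2.morphologyEx(m,cv2.MORPH_OPEN,np.ones((2,2)))
    k,l,s,_=cv2.connectedComponentsWithStats(m); i=1+np.argmax(s[1:,4]); print(s[i])
    uv=np.argwhere(l==i)[:,::-1].astype(float)
    Q=onplane(c,uv,.010)[:,:2].astype(np.float32)
    r=cv2.minAreaRect(Q*1000); print(r, cv2.boxPoints(r))
E
```

```text
scene table z 0.0003382289096363067
[ 273  245  108   64 2871]
((644.0377197265625, 60.756431579589844), (233.3509063720703, 240.85574340820312), 79.66864013671875) [[504.63773 -32.42974]
 [741.5884  -75.62498]
 [783.43774 153.9426 ]
 [546.48706 197.13785]]
side table z 0.0020190875455752266
[263 266  44  49 688]
((670.714599609375, 109.6846923828125), (106.02253723144531, 188.8817138671875), 17.081615447998047) [[592.30133   184.3883   ]
 [647.7823      3.8386822]
 [749.12787    34.98108  ]
 [693.6469    215.5307   ]]
```

View pics/crop1.png

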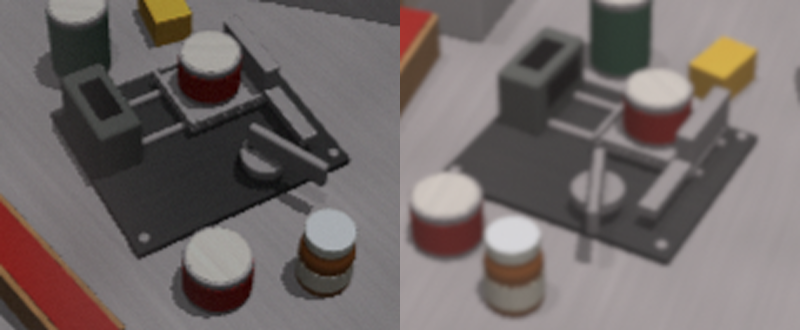

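The crops show the lever in both views. In the scene crop its top runs from (252,127) to (325,165), and the plate corners are at (140,257) front-left and (348,158) rear-left. In the side crop the lever runs from (598,150) to (590,235). The jar and spare tin are close to its left.

```bash
python3 - <<'E'
from h import *
a=dict(np.load("scene0.npz")); b=dict(np.load("side0.npz"))
s=400/170
def A(p): return [(250+x/s,200+y/s) for x,y in p]
def B(p): return [(225+(x-400)/s,215+y/s) for x,y in p]
m=lambda q: np.round(q[:,:2]*1000).tolist()
pa=onplane(a,A([(140,257),(348,158)]),.01); print("scene FL,RL",m(pa),np.linalg.norm(pa[0]-pa[1]))
pb=onplane(b,B([(668,264),(757,136)]),.01); print("side RL,RR",m(pb),np.linalg.norm(pb[0]-pb[1]))
print("screws scene FL,RL",m(onplane(a,A([(144,238),(333,153)]),.01)), "side RL",m(onplane(b,B([(661,244)]),.01)))
f=pa[0]-pa[1]; yaw=np.arctan2(f[1],f[0]); 
x=np.array([np.cos(yaw),np.sin(yaw)]);y=np.array([-x[1],x[0]])
for RL in (pa[1][:2],pb[0][:2]):
    o=RL+.130*x-.165*y; print("yaw",yaw,"origin",o,"pivot",o-.0235*x+.115*y)
print("lever top scene",m(onplane(a,A([(254,127),(325,165)]),.078)))
print("lever top side",m(onplane(b,B([(600,150),(592,208)]),.078)))
# tins/jar by depth: cluster centers
for n,c in(("scene",a),("side",b)):
    P=cloud(c)
    for nm,lo,hi in(("tin86",.08,.092),("58",.052,.064),("blade",.070,.0785)):
        M=((P[...,2]>lo)&(P[...,2]<hi)&(P[...,0]>.42)&(P[...,0]<.85)&(P[...,1]>-.2)&(P[...,1]<.35)).astype(np.uint8)
        k,l,st,ce=cv2.connectedComponentsWithStats(M)
        for i in range(1,k):
            if st[i,4]>25: Q=P[l==i]; print(n,nm,st[i,4],np.round(ce[i]),np.round(np.median(Q,0)*1000),np.round(np.ptp(Q,0)*1000), c["color"][l==i].mean(0).round())
E
```

```text
scene FL,RL [[781.0, 154.0], [508.0, 196.0]] 0.276446018242412
side RL,RR [[501.0, 203.0], [463.0, -31.0]] 0.23643077795287404
screws scene FL,RL [[763.0, 137.0], [516.0, 180.0]] side RL [[516.0, 176.0]]
yaw -0.15372620565601108 origin [0.6111073  0.01338474] pivot [0.6054934  0.13062694]
yaw -0.15372620565601108 origin [0.60389695 0.01986741] pivot [0.59828304 0.13710962]
lever top scene [[603.0, 133.0], [579.0, 222.0]]
lever top side [[597.0, 131.0], [576.0, 220.0]]
scene tin86 78 [283. 213.] [ 678. -102.   86.] [66. 52. 12.] [36. 41. 37.]
scene tin86 421 [339. 222.] [574.  17.  85.] [75. 76. 10.] [147. 145. 141.]
scene tin86 402 [292. 242.] [718.  -6.  82.] [ 65. 110.   9.] [54. 54. 53.]
scene tin86 321 [390. 297.] [637. 287.  84.] [53. 52. 10.] [160. 164. 167.]
scene 58 77 [284. 220.] [ 679. -102.   58.] [62. 48. 11.] [35. 40. 37.]
scene 58 53 [360. 230.] [528.  61.  58.] [18. 57. 11.] [43. 41. 42.]
scene 58 76 [339. 235.] [594.  44.  58.] [61. 60. 12.] [44.  9.  8.]
scene 58 96 [294. 257.] [736.  42.  58.] [ 52. 109.  12.] [39. 38. 38.]
scene 58 99 [371. 267.] [595. 175.  59.] [
[... 1233 characters left out ...]
[566.  48.  58.] [75. 44. 11.] [88. 44. 42.]
side 58 80 [353. 271.] [510.  45.  57.] [34. 99. 12.] [85. 80. 80.]
side 58 534 [244. 298.] [730. 228.  58.] [78. 79. 12.] [184. 176. 172.]
side 58 142 [273. 328.] [624. 306.  57.] [57. 47. 12.] [104.  72.  53.]
side blade 72 [318. 226.] [648. -99.  74.] [72. 44.  8.] [51. 62. 55.]
side blade 128 [284. 247.] [695.  33.  75.] [ 69. 107.   8.] [70. 68. 67.]
side blade 191 [353. 263.] [515.  32.  74.] [ 34. 102.   8.] [148. 139. 139.]
side blade 85 [334. 262.] [560.  47.  74.] [69. 43.  8.] [89. 57. 56.]
side blade 116 [307. 292.] [588. 179.  76.] [34. 99.  8.] [134. 127. 128.]
side blade 61 [273. 324.] [624. 308.  74.] [44. 31.  8.] [118. 112. 105.]
```

```bash
cat >> h.py <<'E'
def rel(xyz,psi,s=None):
    """shift/twist (tool axes) from current pose to tool-down pose at xyz with tool x at angle psi"""
    s=s or env.get_state(); T=rot(s["orientation"]); t=np.array([[np.cos(psi),np.sin(psi),0],[np.sin(psi),-np.cos(psi),0],[0,0,-1]])
    return (T.T@(np.array(xyz)-s["tcp_pos"])).round(4).tolist(), R.from_matrix(T.T@t).as_rotvec().round(3).tolist()
E
python3 - <<'E'
from h import *
def ax(P): 
    r=cv2.minAreaRect((P[:,:2]*1000).astype(np.float32)); b=cv2.boxPoints(r)
    e=b[1]-b[0],b[2]-b[1]; L=max(e,key=np.linalg.norm); return np.round(r[0],1),np.round(r[1]),np.arctan2(*L[::-1])%np.pi
for n,seeds in(("scene",[(356,218),(292,242),(372,262)]),("side",[(353,263),(284,238),(307,292)])):
    c=dict(np.load(n+"0.npz")); P=cloud(c)
    for (u,v),(lo,hi) in zip(seeds,[(.070,.0785),(.078,.086),(.072,.0815)]):
        M=((P[...,2]>lo)&(P[...,2]<hi)).astype(np.uint8); l=cv2.connectedComponents(M)[1]
        w=l[v-4:v+5,u-4:u+5]; w=w[w>0]; i=np.bincount(w).argmax(); print(n,(u,v),*ax(P[l==i]))
print(rel([.59,.15,.23],1.40))
E
```

```text
scene (356, 218) [516.2  27.1] [101.  23.] 1.3949212
scene (292, 242) [716.1  -7.7] [112.  54.] 1.4039588
scene (372, 262) [590.4 173.3] [ 15. 100.] 1.8354795
side (353, 263) [514.8  28.1] [103.  22.] 1.4115733
side (284, 238) [713.3  -6.1] [113.  56.] 1.3928478
side (307, 292) [588.8 174.5] [ 12. 103.] 1.8240969
([-0.4418, -0.5941, 0.0014], [-0.002, 0.0, -2.502])
```

servo_tool --targets '[{"xyz": [-0.44,-0.594,0],"twist": [0,0,-2.5],"jaw": 0},{"xyz": [-0.44,-0.594,0],"twist": [0,0,-2.5],"jaw": 0},{"xyz": [-0.44,-0.594,0],"twist": [0,0,-2.5],"jaw": 0},{"xyz": [-0.44,-0.594,0],"twist": [0,0,-2.5],"jaw": 0},{"xyz": [-0.44,-0.594,0],"twist": [0,0,-2.5],"jaw": 0},{"xyz": [-0.44,-0.594,0],"twist": [0,0,-2.5],"jaw": 0},{"xyz": [-0.44,-0.594,0],"twist": [0,0,-2.5],"jaw": 0},{"xyz": [-0.44,-0.594,0],"twist": [0,0,-2.5],"jaw": 0},{"xyz": [-0.44,-0.594,0],"twist": [0,0,-2.5],"jaw": 0},{"xyz": [-0.44,-0.594,0],"twist": [0,0,-2.5],"jaw": 0},{"xyz": [-0.44,-0.594,0],"twist": [0,0,-2.5],"jaw": 0},{"xyz": [-0.44,-0.594,0],"twist": [0,0,-2.5],"jaw": 0}]'

```text
clock: 1.1
tcp_pos: [0.484, -0.0639, 0.2311]
orientation: [0.0, 0.98, 0.201, -0.0]
wrist_force: [-0.1, -0.9, 0.1]
finger_gap: 0.0002
```

```bash
python3 -c "
from h import *
print(rel([.59,.15,.23],1.40))"
```

```text
([0.1816, -0.1549, 0.0011], [-0.0, 0.0, -0.996])
```

servo_tool --targets '[{"xyz": [0.182,-0.155,0],"twist": [0,0,-0.996],"jaw": 0},{"xyz": [0.182,-0.155,0],"twist": [0,0,-0.996],"jaw": 0},{"xyz": [0.182,-0.155,0],"twist": [0,0,-0.996],"jaw": 0},{"xyz": [0.182,-0.155,0],"twist": [0,0,-0.996],"jaw": 0},{"xyz": [0.182,-0.155,0],"twist": [0,0,-0.996],"jaw": 0},{"xyz": [0.182,-0.155,0],"twist": [0,0,-0.996],"jaw": 0},{"xyz": [0.182,-0.155,0],"twist": [0,0,-0.996],"jaw": 0},{"xyz": [0.182,-0.155,0],"twist": [0,0,-0.996],"jaw": 0},{"xyz": [0.182,-0.155,0],"twist": [0,0,-0.996],"jaw": 0},{"xyz": [0.182,-0.155,0],"twist": [0,0,-0.996],"jaw": 0},{"xyz": [0.182,-0.155,0],"twist": [0,0,-0.996],"jaw": 0}]'

```text
clock: 2.02
tcp_pos: [0.5912, 0.1471, 0.231]
orientation: [-0.0, 0.768, 0.641, -0.0]
wrist_force: [-0.3, -0.4, 1.0]
finger_gap: 0.0
```

```bash
python3 - <<'E'
from h import *
c=env.read_camera("wrist"); save(c,"wrist1"); np.savez("wrist1.npz",**c); print(c["eye"])
P=cloud(c); z=P[...,2]
M=((z>.070)&(z<.0825)).astype(np.uint8); k,l,s,ce=cv2.connectedComponentsWithStats(M)
for i in range(1,k):
    if s[i,4]>150: r=cv2.minAreaRect((P[l==i][:,:2]*1000).astype(np.float32)); print(s[i],np.round(r[0],1),np.round(r[1]),r[2],cv2.boxPoints(r).round().tolist())
print(rel([.558,.192,.13],1.83))
E
```

```text
[0.52286967 0.15884572 0.37333022]
[  93  148  127   26 3067] [515.4  26.8] [101.  20.] 80.5161361694336 [[497.0, -21.0], [517.0, -25.0], [533.0, 75.0], [514.0, 78.0]]
[142 183  67  79 497] [562.5  36.7] [74. 31.] 19.626291275024414 [[523.0, 39.0], [533.0, 10.0], [602.0, 35.0], [592.0, 64.0]]
[ 293  187  111   58 1697] [588.7 173. ] [ 12. 101.] 14.356738090515137 [[570.0, 221.0], [595.0, 123.0], [607.0, 126.0], [582.0, 224.0]]
[452 215  46  55 372] [625.6 273.2] [22. 52.] 53.26327896118164 [[598.0, 280.0], [640.0, 249.0], [653.0, 266.0], [611.0, 297.0]]
[ 10 307  74  65 865] [ 649.3 -110.4] [73. 32.] 25.295108795166016 [[609.0, -112.0], [623.0, -140.0], [689.0, -109.0], [676.0, -81.0]]
[ 122  344   76   40 1484] [686.5 -28.7] [29. 76.] 16.39618682861328 [[662.0, 4.0], [683.0, -69.0], [711.0, -61.0], [690.0, 12.0]]
[ 558  362   82   52 1103] [795.9 386. ] [16. 87.] 27.490636825561523 [[769.0, 421.0], [809.0, 344.0], [823.0, 351.0], [783.0, 428.0]]
[190 388  23  13 155] [739.7   7.4] [12. 26.] 24.642072677612305 [[729.0, 17.0], [740.0, -7.0], [751.0, -2.0], [740.0, 22.0]]
([0.0383, -0.0408, 0.1012], [-0.0, 0.0, -0.439])
```

View pics/wrist1.png

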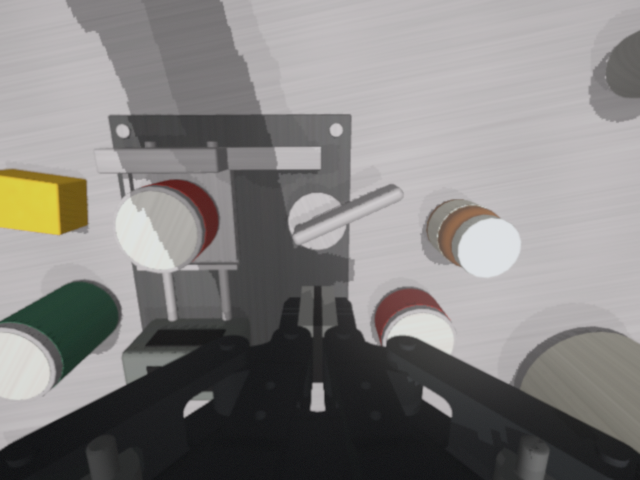

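The wrist view agrees with the earlier fits. The blade runs from (297,240) to (400,192), which puts its world angle at 1.82, the pivot at about (600,129) mm and the jig yaw at about -0.167. The jar at (480,235) and the spare tin at (415,320) are outside the sweep. I'll descend behind the lever.

servo_tool --targets '[{"xyz": [0.037,-0.043,0.03],"twist": [0,0,-0.43],"jaw": 0},{"xyz": [0.037,-0.043,0.06],"twist": [0,0,-0.43],"jaw": 0},{"xyz": [0.037,-0.043,0.09],"twist": [0,0,-0.43],"jaw": 0},{"xyz": [0.037,-0.043,0.12],"twist": [0,0,-0.43],"jaw": 0},{"xyz": [0.037,-0.043,0.145],"twist": [0,0,-0.43],"jaw": 0},{"xyz": [0.037,-0.043,0.165],"twist": [0,0,-0.43],"jaw": 0},{"xyz": [0.037,-0.043,0.176],"twist": [0,0,-0.43],"jaw": 0},{"xyz": [0.037,-0.043,0.176],"twist": [0,0,-0.43],"jaw": 0}]'

```text
clock: 2.73
tcp_pos: [0.5537, 0.1906, 0.0528]
orientation: [-0.002, 0.613, 0.79, -0.002]
wrist_force: [0.2, -0.5, -0.5]
finger_gap: 0.0001
```

```bash
cat >> h.py <<'E'
PIV=np.array([.600,.1285]); YAW=-.167
def arc(ths,r=.072,d=.017,z=.055):
    for th in ths:
        u=np.array([np.cos(th),np.sin(th)]); n=np.array([-u[1],u[0]])
        print(round(th,2),rel([*(PIV+r*u+d*n),z],th))
E
python3 -c "
from h import *
print(env.get_state()['tcp_pos'],env.get_state()['wrist_force']); arc(np.r_[1.82:1.05:-.07])"
```

```text
[0.553664   0.19057137 0.0527972 ] [ 0.17044991 -0.50871478 -0.51757111]
1.82 ([0.0004, 0.0126, -0.0023], [-0.005, -0.0, 0.002])
1.75 ([0.0014, 0.0177, -0.0023], [-0.005, -0.0, 0.072])
1.68 ([0.002, 0.0228, -0.0023], [-0.005, 0.0, 0.142])
1.61 ([0.0023, 0.028, -0.0023], [-0.005, 0.0, 0.212])
1.54 ([0.0022, 0.0331, -0.0024], [-0.005, 0.0, 0.282])
1.47 ([0.0018, 0.0383, -0.0024], [-0.005, 0.001, 0.352])
1.4 ([0.001, 0.0434, -0.0024], [-0.005, 0.001, 0.422])
1.33 ([-0.0002, 0.0485, -0.0024], [-0.005, 0.001, 0.492])
1.26 ([-0.0017, 0.0534, -0.0025], [-0.005, 0.001, 0.562])
1.19 ([-0.0035, 0.0583, -0.0025], [-0.005, 0.001, 0.632])
1.12 ([-0.0057, 0.063, -0.0025], [-0.005, 0.001, 0.702])
```

servo_tool --targets '[{"xyz": [0,0.006,-0.001],"twist": [0,0,0],"jaw": 0},{"xyz": [0,0.012,-0.001],"twist": [0,0,0],"jaw": 0},{"xyz": [0.001,0.018,-0.001],"twist": [0,0,0.07],"jaw": 0},{"xyz": [0.002,0.023,-0.001],"twist": [0,0,0.14],"jaw": 0},{"xyz": [0.002,0.028,-0.001],"twist": [0,0,0.21],"jaw": 0}]'

```text
clock: 3.15
tcp_pos: [0.5814, 0.1998, 0.0578]
orientation: [-0.0, 0.693, 0.721, -0.001]
wrist_force: [-8.0, -3.2, 3.9]
finger_gap: -0.0001
```

```bash
cat > lev.py <<'E'
from h import *
import sys
c=env.read_camera(sys.argv[1]) ; save(c,sys.argv[2])
P=cloud(c); z=P[...,2]; D=np.hypot(P[...,0]-PIV[0],P[...,1]-PIV[1]); sat=np.ptp(c["color"].astype(int),2)
M=((z>.072)&(z<.0815)&(D<.102)&(sat<40)&(c["color"].max(2)>int(sys.argv[3]) if len(sys.argv)>3 else 50)&(P[...,1]-PIV[1]>-.04)).astype(np.uint8)
k,l,s,ce=cv2.connectedComponentsWithStats(M)
for i in range(1,k):
    if s[i,4]>40: r=cv2.minAreaRect((P[l==i][:,:2]*1000).astype(np.float32)); print(s[i],np.round(r[0],1),np.round(r[1]),r[2],"ang from pivot",np.arctan2(r[0][1]/1e3-PIV[1],r[0][0]/1e3-PIV[0])-YAW)
E
python3 lev.py side side1; python3 -c "
from h import *
print(env.get_state()['wrist_force']); arc(np.r_[1.54:.75:-.07])"
```

```text
[-5.21634608 -2.48662785  1.75545688]
1.54 ([0.0009, 0.0028, 0.0028], [-0.001, 0.001, 0.066])
1.47 ([0.0015, 0.0079, 0.0027], [-0.001, 0.001, 0.136])
1.4 ([0.0019, 0.0131, 0.0027], [-0.001, 0.001, 0.206])
1.33 ([0.0018, 0.0182, 0.0027], [-0.001, 0.001, 0.276])
1.26 ([0.0014, 0.0234, 0.0027], [-0.001, 0.001, 0.346])
1.19 ([0.0006, 0.0285, 0.0027], [-0.001, 0.001, 0.416])
1.12 ([-0.0005, 0.0336, 0.0027], [-0.001, 0.001, 0.486])
1.05 ([-0.002, 0.0385, 0.0027], [-0.001, 0.001, 0.556])
0.98 ([-0.0038, 0.0434, 0.0027], [-0.001, 0.001, 0.626])
0.91 ([-0.0059, 0.0481, 0.0027], [-0.001, 0.001, 0.696])
0.84 ([-0.0084, 0.0526, 0.0027], [-0.001, 0.001, 0.766])
0.77 ([-0.0112, 0.057, 0.0027], [-0.001, 0.001, 0.836])
```

The finger is in contact and the lever is turning, with about 8 N on the wrist. I'll continue the arc.

servo_tool --targets '[{"xyz": [0.001,0.004,0.002],"twist": [0,0,0.07],"jaw": 0},{"xyz": [0.001,0.009,0.002],"twist": [0,0,0.14],"jaw": 0},{"xyz": [0.002,0.014,0.002],"twist": [0,0,0.21],"jaw": 0},{"xyz": [0.002,0.019,0.002],"twist": [0,0,0.28],"jaw": 0},{"xyz": [0.001,0.024,0.002],"twist": [0,0,0.35],"jaw": 0},{"xyz": [0.001,0.029,0.002],"twist": [0,0,0.42],"jaw": 0},{"xyz": [-0.001,0.034,0.002],"twist": [0,0,0.49],"jaw": 0},{"xyz": [-0.002,0.039,0.002],"twist": [0,0,0.56],"jaw": 0},{"xyz": [-0.004,0.044,0.002],"twist": [0,0,0.63],"jaw": 0},{"xyz": [-0.006,0.048,0.002],"twist": [0,0,0.7],"jaw": 0},{"xyz": [-0.008,0.053,0.002],"twist": [0,0,0.77],"jaw": 0}]'

```text
clock: 4.12
tcp_pos: [0.6345, 0.1956, 0.0557]
orientation: [-0.001, 0.913, 0.408, -0.001]
wrist_force: [-7.0, 2.0, 1.7]
finger_gap: 0.0004
```

```bash
python3 lev.py scene scene1; python3 -c "
from h import *
print(env.get_state()['wrist_force'],env.get_state()['tcp_pos']); arc(np.r_[.77:-.05:-.07])"
```

```text
[-5.68516686  1.20806146  1.16195938] [0.63555554 0.19500132 0.05558854]
0.77 ([-0.0002, 0.006, 0.0006], [-0.002, 0.0, 0.067])
0.7 ([0.0004, 0.0111, 0.0006], [-0.002, 0.0, 0.137])
0.63 ([0.0008, 0.0163, 0.0006], [-0.002, 0.0, 0.207])
0.56 ([0.0007, 0.0215, 0.0006], [-0.002, 0.0, 0.277])
0.49 ([0.0003, 0.0266, 0.0005], [-0.002, 0.001, 0.347])
0.42 ([-0.0005, 0.0317, 0.0005], [-0.002, 0.001, 0.417])
0.35 ([-0.0016, 0.0368, 0.0005], [-0.002, 0.001, 0.487])
0.28 ([-0.0031, 0.0418, 0.0005], [-0.002, 0.001, 0.557])
0.21 ([-0.0049, 0.0466, 0.0005], [-0.002, 0.001, 0.627])
0.14 ([-0.0071, 0.0513, 0.0005], [-0.002, 0.001, 0.697])
0.07 ([-0.0096, 0.0559, 0.0005], [-0.002, 0.001, 0.767])
-0.0 ([-0.0124, 0.0602, 0.0005], [-0.002, 0.001, 0.837])
```

servo_tool --targets '[{"xyz": [0,0.006,0],"twist": [0,0,0.07],"jaw": 0},{"xyz": [0,0.011,0],"twist": [0,0,0.14],"jaw": 0},{"xyz": [0.001,0.016,0],"twist": [0,0,0.21],"jaw": 0},{"xyz": [0.001,0.021,0],"twist": [0,0,0.28],"jaw": 0},{"xyz": [0,0.027,0],"twist": [0,0,0.35],"jaw": 0},{"xyz": [0,0.032,0],"twist": [0,0,0.42],"jaw": 0},{"xyz": [-0.002,0.037,0],"twist": [0,0,0.49],"jaw": 0},{"xyz": [-0.003,0.042,0],"twist": [0,0,0.56],"jaw": 0},{"xyz": [-0.005,0.047,0],"twist": [0,0,0.63],"jaw": 0},{"xyz": [-0.007,0.051,0],"twist": [0,0,0.7],"jaw": 0},{"xyz": [-0.01,0.056,0],"twist": [0,0,0.77],"jaw": 0}]'

```text
clock: 5.08
tcp_pos: [0.6717, 0.1525, 0.0557]
orientation: [-0.002, 0.999, 0.036, 0.001]
wrist_force: [-0.8, 6.8, -2.4]
finger_gap: -0.0003
```

```bash
cat > lev.py <<'E'
from h import *
import sys
for n in sys.argv[2:]:
    c=env.read_camera(n) ; save(c,sys.argv[1]+n); np.savez(sys.argv[1]+n+".npz",**c)
    P=cloud(c); z=P[...,2]; D=np.hypot(P[...,0]-PIV[0],P[...,1]-PIV[1]); sat=np.ptp(c["color"].astype(int),2)
    M=((z>.072)&(z<.0815)&(D<.102)&(sat<40)).astype(np.uint8)
    k,l,s,ce=cv2.connectedComponentsWithStats(M)
    for i in range(1,k):
        if s[i,4]>20: r=cv2.minAreaRect((P[l==i][:,:2]*1000).astype(np.float32)); print(n,s[i],np.round(r[0],1),np.round(r[1]),round(r[2],1),"cam ang from pivot",np.arctan2(r[0][1]/1e3-PIV[1],r[0][0]/1e3-PIV[0])-YAW)
E
python3 lev.py a scene side wrist;python3 -c "
from h import *
print(env.get_state()['wrist_force'],env.get_state()['tcp_pos']); arc(np.r_[.07:-.25:-.04])
import cv2
A=cv2.imread('pics/ascene.png')[200:340,250:420];B=cv2.imread('pics/awrist.png')[60:360,120:520]
cv2.imwrite('pics/a.png',np.hstack([cv2.resize(A,(400,330)),cv2.resize(B,(400,330))]))"
```

```text
scene [339 269  10   8  21] [672.4 159.8] [10. 28.] 81.9 cam ang from pivot 0.5749193495345775
side [320 255  21  10  49] [575.5  46.7] [18. 56.] 81.6 cam ang from pivot -1.6947371250932777
side [343 268   6   7  25] [524.7  68.5] [12. 21.] 16.3 cam ang from pivot -2.3017178033257513
side [272 274  40   9 147] [642.5 138. ] [95. 31.] 22.3 cam ang from pivot 0.38596589658812264
wrist [280 298  76  24 812] [671.4 159.5] [27.  6.] 4.6 cam ang from pivot 0.576479195681539
wrist [ 122  349   70   32 1161] [608.  133.2] [28. 10.] 29.8 cam ang from pivot 0.6974522465507789
[-0.31638472  5.04011133 -1.1246979 ] [0.67194847 0.15119665 0.05564953]
0.07 ([-0.0014, 0.0006, 0.0006], [-0.002, -0.002, 0.005])
0.03 ([-0.0008, 0.0035, 0.0006], [-0.002, -0.002, 0.045])
-0.01 ([-0.0003, 0.0064, 0.0006], [-0.002, -0.002, 0.085])
-0.05 ([0.0001, 0.0094, 0.0006], [-0.002, -0.002, 0.125])
-0.09 ([0.0004, 0.0123, 0.0006], [-0.002, -0.002, 0.165])
-0.13 ([0.0005, 0.0153, 0.0006], [-0.002, -0.002, 0.205])
-0.17 ([0.0005, 0.0182, 0.0006], [-0.002, -0.002, 0.245])
-0.21 ([0.0004, 0.0212, 0.0006], [-0.002, -0.002, 0.285])
```

View pics/a.png

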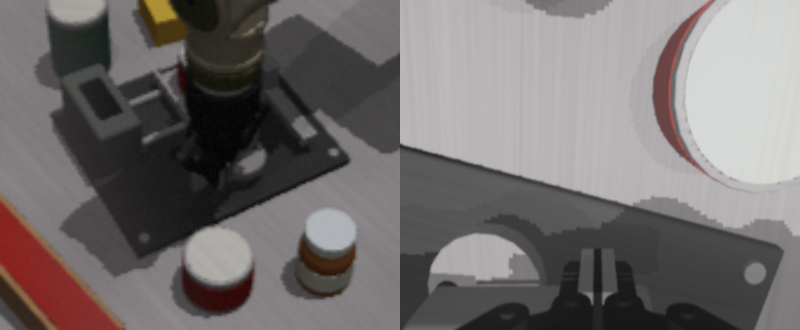

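The scene crop shows the finger behind the lever at about (215,170), with the jar and spare tin undisturbed. The wrist crop shows the blade as a grey band by the finger pads. I'll push to just short of forward, then back off and measure.

servo_tool --targets '[{"xyz": [-0.001,0.003,0],"twist": [0,0,0.04],"jaw": 0},{"xyz": [-0.001,0.006,0],"twist": [0,0,0.08],"jaw": 0},{"xyz": [0,0.009,0],"twist": [0,0,0.12],"jaw": 0},{"xyz": [0,0.012,0],"twist": [0,0,0.16],"jaw": 0},{"xyz": [0,0.0145,0],"twist": [0,0,0.195],"jaw": 0},{"xyz": [0,0.0145,0],"twist": [0,0,0.195],"jaw": 0},{"xyz": [0,0.005,0],"twist": [0,0,0.195],"jaw": 0},{"xyz": [0,-0.005,-0.02],"twist": [0,0,0.195],"jaw": 0},{"xyz": [0,-0.005,-0.06],"twist": [0,0,0.195],"jaw": 0},{"xyz": [0,-0.005,-0.1],"twist": [0,0,0.195],"jaw": 0},{"xyz": [-0.04,-0.005,-0.14],"twist": [0,0,0.195],"jaw": 0},{"xyz": [-0.08,-0.005,-0.17],"twist": [0,0,0.195],"jaw": 0}]'

```text
clock: 6.23
tcp_pos: [0.6109, 0.1505, 0.2132]
orientation: [0.0, 0.998, -0.06, 0.003]
wrist_force: [-0.4, -0.3, 0.3]
finger_gap: -0.0
```

servo_tool --targets '[{"xyz": [-0.04,0,0],"twist": [0,0,0],"jaw": 0},{"xyz": [-0.08,0,0],"twist": [0,0,0],"jaw": 0},{"xyz": [-0.1,0,0],"twist": [0,0,0],"jaw": 0},{"xyz": [-0.1,0,0],"twist": [0,0,0],"jaw": 0}]'

```text
clock: 6.57
tcp_pos: [0.5054, 0.1631, 0.212]
orientation: [0.0, 0.998, -0.059, 0.0]
wrist_force: [0.4, -0.9, -0.4]
finger_gap: 0.0001
```

```bash
python3 lev.py b scene side wrist;python3 -c "
from h import *
import cv2
A=cv2.imread('pics/bscene.png')[200:340,250:420];B=cv2.imread('pics/bwrist.png')
cv2.imwrite('pics/b.png',np.hstack([cv2.resize(A,(400,330)),cv2.resize(B,(400,330))]))"
```

```text
scene [359 225   9   6  28] [528.7  68.6] [16. 22.] 39.4 cam ang from pivot -2.2763878404729416
scene [331 226  21   9  51] [582.7  44.4] [17. 59.] 71.5 cam ang from pivot -1.607149707117445
scene [326 252  34  19 149] [647.8 122.8] [ 15. 101.] 83.5 cam ang from pivot 0.04922994966032988
side [320 255  21  10  56] [576.1  45.6] [18. 59.] 77.9 cam ang from pivot -1.6841673828270785
side [274 268  37  14 154] [645.8 126.2] [ 20. 104.] 85.2 cam ang from pivot 0.11623898672069392
side [342 268   8   7  22] [524.1  70.9] [13. 18.] 43.0 cam ang from pivot -2.325424196719345
wrist [ 424  248  126   16 1724] [646.  123.2] [ 12. 102.] 83.5 cam ang from pivot 0.05259898881511722
```

View pics/b.png

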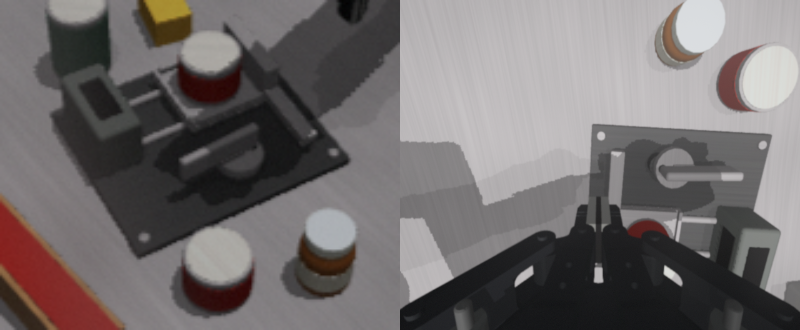

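After backing off, the wrist and scene views both give a lever axis of about -0.113 world. The jig yaw is about -0.169, so the cam is at about 0.055. Nothing else has moved. One more small push of about 4 mm is needed.

```bash
python3 -c "
from h import *
print(env.get_state()['tcp_pos']); arc([-.17],d=.032,z=.2);arc([-.17],d=.032,z=.055); arc([-.13,-.16,-.18]);"
```

```text
[0.51065513 0.16269104 0.21121679]
-0.17 ([0.1663, -0.0052, 0.0118], [-0.0, -0.004, 0.049])
-0.17 ([0.1657, -0.0052, 0.1568], [-0.0, -0.004, 0.049])
-0.13 ([0.1644, 0.0069, 0.1568], [-0.0, -0.004, 0.009])
-0.16 ([0.1649, 0.0091, 0.1568], [-0.0, -0.004, 0.039])
-0.18 ([0.1651, 0.0105, 0.1568], [-0.0, -0.004, 0.059])
```

servo_tool --targets '[{"xyz": [0.04,-0.005,0.01],"twist": [0,0,0.05],"jaw": 0},{"xyz": [0.08,-0.005,0.01],"twist": [0,0,0.05],"jaw": 0},{"xyz": [0.12,-0.005,0.01],"twist": [0,0,0.05],"jaw": 0},{"xyz": [0.155,-0.005,0.02],"twist": [0,0,0.05],"jaw": 0},{"xyz": [0.165,-0.005,0.06],"twist": [0,0,0.05],"jaw": 0},{"xyz": [0.165,-0.005,0.1],"twist": [0,0,0.05],"jaw": 0},{"xyz": [0.165,-0.005,0.135],"twist": [0,0,0.05],"jaw": 0},{"xyz": [0.165,-0.005,0.155],"twist": [0,0,0.05],"jaw": 0},{"xyz": [0.165,-0.005,0.156],"twist": [0,0,0.05],"jaw": 0},{"xyz": [0.165,-0.005,0.156],"twist": [0,0,0.05],"jaw": 0}]'

```text
clock: 7.55
tcp_pos: [0.6737, 0.147, 0.0517]
orientation: [0.0, 0.996, -0.086, -0.002]
wrist_force: [0.8, 0.8, 0.8]
finger_gap: -0.0001
```

```bash
python3 -c "
from h import *
print(env.get_state()['tcp_pos'],env.get_state()['wrist_force']); arc([-.11,-.13,-.15,-.17,-.18])"
```

```text
[0.67370851 0.14698319 0.0517466 ] [0.81918136 0.81829977 0.77503735]
-0.11 ([0.0013, 0.0094, -0.0032], [0.001, 0.003, -0.062])
-0.13 ([0.0018, 0.0108, -0.0032], [0.001, 0.003, -0.042])
-0.15 ([0.0021, 0.0123, -0.0032], [0.001, 0.003, -0.022])
-0.17 ([0.0025, 0.0137, -0.0032], [0.001, 0.003, -0.002])
-0.18 ([0.0027, 0.0144, -0.0032], [0.001, 0.003, 0.008])
```

servo_tool --targets '[{"xyz": [0.002,0.005,-0.003],"twist": [0,0,0],"jaw": 0},{"xyz": [0.002,0.009,-0.003],"twist": [0,0,0],"jaw": 0},{"xyz": [0.002,0.0115,-0.003],"twist": [0,0,0],"jaw": 0},{"xyz": [0.002,0.013,-0.003],"twist": [0,0,0],"jaw": 0},{"xyz": [0.002,0.0143,-0.003],"twist": [0,0,0],"jaw": 0},{"xyz": [0.002,0.0143,-0.003],"twist": [0,0,0],"jaw": 0},{"xyz": [0.002,0.005,-0.003],"twist": [0,0,0],"jaw": 0},{"xyz": [0.002,-0.005,-0.02],"twist": [0,0,0],"jaw": 0},{"xyz": [0.002,-0.005,-0.06],"twist": [0,0,0],"jaw": 0},{"xyz": [0.002,-0.005,-0.1],"twist": [0,0,0],"jaw": 0},{"xyz": [-0.035,-0.005,-0.14],"twist": [0,0,0],"jaw": 0},{"xyz": [-0.075,-0.005,-0.155],"twist": [0,0,0],"jaw": 0}]'

```text
clock: 8.55
tcp_pos: [0.6152, 0.163, 0.2079]
orientation: [-0.001, 0.996, -0.086, 0.004]
wrist_force: [-0.2, 0.8, 0.6]
finger_gap: 0.0003
```

servo_tool --targets '[{"xyz": [-0.04,0,0],"twist": [0,0,0],"jaw": 0},{"xyz": [-0.08,0,0],"twist": [0,0,0],"jaw": 0},{"xyz": [-0.1,0,0],"twist": [0,0,0],"jaw": 0},{"xyz": [-0.1,0,0],"twist": [0,0,0],"jaw": 0},{"xyz": [-0.1,0,0],"twist": [0,0,0],"jaw": 0}]'

```text
clock: 8.97
tcp_pos: [0.5129, 0.1807, 0.2049]
orientation: [-0.0, 0.996, -0.085, 0.001]
wrist_force: [0.5, 0.4, 0.4]
finger_gap: -0.0001
```

```bash
python3 lev.py c scene wrist; python3 -c "
from h import *
c=dict(np.load('cwrist.npz')); P=cloud(c); z=P[...,2]
# plate left edge direction: dark plate pixels, left boundary
M=((z>.070)&(z<.0825)).astype(np.uint8); k,l,s,ce=cv2.connectedComponentsWithStats(M)
for i in range(1,k):
    if s[i,4]>150: r=cv2.minAreaRect((P[l==i][:,:2]*1000).astype(np.float32)); print(s[i],np.round(r[0],1),np.round(r[1]),r[2])
M=((z>.005)&(z<.016)&(c['color'].max(2)<110)).astype(np.uint8); k,l,s,ce=cv2.connectedComponentsWithStats(M); i=1+np.argmax(s[1:,4])
r=cv2.minAreaRect((P[l==i][:,:2]*1000).astype(np.float32)); print('plate',s[i],r)
"
```

```text
scene [333 227  19   8  43] [581.3  46.1] [13. 55.] 74.0 cam ang from pivot -1.6270941842060864
scene [359 226   9   5  22] [528.4  68.8] [14. 22.] 35.7 cam ang from pivot -2.2795049488173835
scene [325 252  35  17 157] [646.9 122.9] [ 14. 102.] 81.3 cam ang from pivot 0.04722043169616369
wrist [ 425  265  128   17 1774] [645.2 121.9] [ 13. 101.] 81.6 cam ang from pivot 0.021351915861245935
[424  21  48  78 438] [619.9 282.3] [22. 52.] 13.416674613952637
[ 425  264  128   18 1888] [645.4 121.9] [ 13. 101.] 81.5814208984375
[ 535  338   84   91 4360] [714.7   4.5] [86. 57.] 79.79034423828125
plate [  305   201   292   127 23958] ((630.4220581054688, 106.85530853271484), (132.7747802734375, 278.17462158203125), 79.90811920166016)
```

The lever axis is now 81.6° in the wrist view, against 79.9° for the plate edge, 79.8° for the reader and 80.3° for the earlier mean. The remaining error is about 0.02–0.03 rad, so I'll do one more fine nudge of about 1.7 mm.

```bash
python3 -c "
from h import *
arc([-.175],d=.032,z=.055)"
```

```text
-0.17 ([0.1647, 0.0049, 0.1495], [-0.0, -0.003, 0.004])
```

servo_tool --targets '[{"xyz": [0.04,0.005,0],"twist": [0,0,0],"jaw": 0},{"xyz": [0.08,0.005,0],"twist": [0,0,0],"jaw": 0},{"xyz": [0.12,0.005,0],"twist": [0,0,0],"jaw": 0},{"xyz": [0.155,0.005,0.01],"twist": [0,0,0],"jaw": 0},{"xyz": [0.165,0.005,0.05],"twist": [0,0,0],"jaw": 0},{"xyz": [0.165,0.005,0.09],"twist": [0,0,0],"jaw": 0},{"xyz": [0.165,0.005,0.125],"twist": [0,0,0],"jaw": 0},{"xyz": [0.165,0.005,0.147],"twist": [0,0,0],"jaw": 0},{"xyz": [0.165,0.005,0.147],"twist": [0,0,0],"jaw": 0},{"xyz": [0.165,0.005,0.147],"twist": [0,0,0],"jaw": 0}]'

```text
clock: 9.9
tcp_pos: [0.6749, 0.1465, 0.054]
orientation: [0.0, 0.996, -0.086, -0.002]
wrist_force: [-0.3, 0.5, -0.9]
finger_gap: 0.0
```

```bash
python3 -c "
from h import *
print(env.get_state()['tcp_pos']);arc([-.17,-.18,-.20,-.205])"
```

```text
[0.67488775 0.14652419 0.05403192]
-0.17 ([0.0013, 0.0134, -0.001], [0.001, 0.003, -0.002])
-0.18 ([0.0014, 0.0142, -0.001], [0.001, 0.003, 0.008])
-0.2 ([0.0017, 0.0156, -0.001], [0.001, 0.003, 0.028])
-0.2 ([0.0018, 0.016, -0.001], [0.001, 0.003, 0.033])
```

servo_tool --targets '[{"xyz": [0.001,0.006,0],"twist": [0,0,0],"jaw": 0},{"xyz": [0.001,0.011,0],"twist": [0,0,0],"jaw": 0},{"xyz": [0.001,0.0135,0],"twist": [0,0,0],"jaw": 0},{"xyz": [0.001,0.0148,0],"twist": [0,0,0],"jaw": 0},{"xyz": [0.001,0.0157,0],"twist": [0,0,0],"jaw": 0},{"xyz": [0.001,0.0157,0],"twist": [0,0,0],"jaw": 0},{"xyz": [0.001,0.005,0],"twist": [0,0,0],"jaw": 0},{"xyz": [0.001,-0.005,-0.02],"twist": [0,0,0],"jaw": 0},{"xyz": [0.001,-0.005,-0.06],"twist": [0,0,0],"jaw": 0},{"xyz": [0.001,-0.005,-0.1],"twist": [0,0,0],"jaw": 0},{"xyz": [-0.035,-0.005,-0.14],"twist": [0,0,0],"jaw": 0},{"xyz": [-0.075,-0.005,-0.155],"twist": [0,0,0],"jaw": 0}]'

```text
clock: 10.9
tcp_pos: [0.6161, 0.1629, 0.2106]
orientation: [-0.001, 0.996, -0.086, 0.004]
wrist_force: [0.1, -0.4, 0.4]
finger_gap: -0.0
```

servo_tool --targets '[{"xyz": [-0.04,0,0],"twist": [0,0,0],"jaw": 0},{"xyz": [-0.08,0,0],"twist": [0,0,0],"jaw": 0},{"xyz": [-0.1,0,0],"twist": [0,0,0],"jaw": 0},{"xyz": [-0.1,0,0],"twist": [0,0,0],"jaw": 0},{"xyz": [-0.1,0,0],"twist": [0,0,0],"jaw": 0}]'

```text
clock: 11.32
tcp_pos: [0.5138, 0.1806, 0.2075]
orientation: [-0.0, 0.996, -0.085, 0.001]
wrist_force: [0.5, 0.2, 0.4]
finger_gap: 0.0001
```

```bash
cat > fin.py <<'E'
from h import *
import sys
c=dict(np.load(sys.argv[1])); P=cloud(c); z=P[...,2]
M=((z>.070)&(z<.0825)).astype(np.uint8); k,l,s,ce=cv2.connectedComponentsWithStats(M)
for i in range(1,k):
    if s[i,4]>150: r=cv2.minAreaRect((P[l==i][:,:2]*1000).astype(np.float32)); print(s[i],np.round(r[0],1),np.round(r[1]),r[2])
M=((z>.005)&(z<.016)&(c['color'].max(2)<110)).astype(np.uint8); k,l,s,ce=cv2.connectedComponentsWithStats(M); i=1+np.argmax(s[1:,4])
r=cv2.minAreaRect((P[l==i][:,:2]*1000).astype(np.float32)); print('plate',s[i],r)
E
python3 lev.py d scene wrist; python3 fin.py dwrist.npz; python3 -c "
from h import *
x=np.array([np.cos(-.17),np.sin(-.17)]); f=np.array([.5155,.0273])-.010*x
for b,z in((.045,.2),(.045,.05),(.014,.05)): print(b,rel([*(f-b*x),z],-.17))
print(f)"
```

```text
scene [361 225   8   6  26] [524.2  67.9] [16. 18.] 79.8 cam ang from pivot -2.2998639903012066
scene [332 226  20   9  50] [581.3  43.9] [15. 56.] 71.0 cam ang from pivot -1.6214812138676133
scene [325 252  35  17 148] [646.8 120.8] [ 15. 100.] 81.8 cam ang from pivot 0.004703096249591726
wrist [ 423  265  126   16 1735] [645.2 121. ] [ 13. 101.] 80.4 cam ang from pivot 0.003151066271362496
[422  28  45  71 406] [619.1 279. ] [18. 50.] 23.491384506225586
[ 423  265  126   16 1829] [645.2 121. ] [ 13. 101.] 80.35026550292969
[ 533  337   83   91 4287] [714.5   3.9] [88. 57.] 79.63568115234375
plate [  304   200   290   128 23637] ((630.2920532226562, 107.2128677368164), (131.89334106445312, 278.3141784667969), 79.9339599609375)
0.045 ([-0.0289, 0.1507, 0.0065], [-0.001, -0.003, -0.001])
0.045 ([-0.0293, 0.1508, 0.1565], [-0.001, -0.003, -0.001])
0.014 ([0.0017, 0.1508, 0.1566], [-0.001, -0.003, -0.001])
[0.50564415 0.02899182]
```

The lever is now at 80.35° against 79.9° for the plate, so the cam is about 0.00–0.01 rad from low point. Next I'll move behind the push block, turned so that the fingers' flat side pushes.

servo_tool --targets '[{"xyz": [-0.029,0.04,0],"twist": [0,0,-1.57],"jaw": 0},{"xyz": [-0.029,0.08,0],"twist": [0,0,-1.57],"jaw": 0},{"xyz": [-0.029,0.12,0],"twist": [0,0,-1.57],"jaw": 0},{"xyz": [-0.029,0.15,0],"twist": [0,0,-1.57],"jaw": 0},{"xyz": [-0.029,0.15,0],"twist": [0,0,-1.57],"jaw": 0},{"xyz": [-0.029,0.15,0],"twist": [0,0,-1.57],"jaw": 0},{"xyz": [-0.029,0.15,0],"twist": [0,0,-1.57],"jaw": 0},{"xyz": [-0.029,0.15,0],"twist": [0,0,-1.57],"jaw": 0},{"xyz": [-0.029,0.15,0],"twist": [0,0,-1.57],"jaw": 0},{"xyz": [-0.029,0.15,0],"twist": [0,0,-1.57],"jaw": 0},{"xyz": [-0.029,0.15,0],"twist": [0,0,-1.57],"jaw": 0},{"xyz": [-0.029,0.15,0],"twist": [0,0,-1.57],"jaw": 0}]'

```text
clock: 12.42
tcp_pos: [0.4617, 0.0365, 0.2057]
orientation: [0.0, 0.8, 0.6, 0.0]
wrist_force: [-0.4, -0.3, -0.0]
finger_gap: -0.0002
```

servo_tool --targets '[{"xyz": [0,0,0],"twist": [0,0,0],"jaw": 0},{"xyz": [0,0,0],"twist": [0,0,0],"jaw": 0},{"xyz": [0,0,0],"twist": [0,0,0],"jaw": 0}]'

```text
clock: 12.67
tcp_pos: [0.4608, 0.0369, 0.2056]
orientation: [0.0, 0.803, 0.596, -0.0]
wrist_force: [-0.3, 0.0, 0.4]
finger_gap: 0.0005
```

```bash
python3 -c "
from h import *
x=np.array([np.cos(-.17),np.sin(-.17)]); f=np.array([.5155,.0273])-.010*x
for b,z in((.045,.2),(.045,.05),(.014,.05),(-.034,.05)): print(b,rel([*(f-b*x),z],1.4))
print(env.get_state()['tcp_pos'])"
```

```text
0.045 ([-0.0001, 0.0005, 0.0056], [0.0, 0.0, -0.122])
0.045 ([-0.0001, 0.0005, 0.1556], [0.0, 0.0, -0.122])
0.014 ([0.0037, 0.0313, 0.1556], [0.0, 0.0, -0.122])
-0.034 ([0.0096, 0.0789, 0.1556], [0.0, 0.0, -0.122])
[0.46084215 0.03686702 0.20560371]
```

servo_tool --targets '[{"xyz": [0,0,0.04],"twist": [0,0,-0.12],"jaw": 0},{"xyz": [0,0,0.08],"twist": [0,0,-0.12],"jaw": 0},{"xyz": [0,0,0.115],"twist": [0,0,-0.12],"jaw": 0},{"xyz": [0,0,0.14],"twist": [0,0,-0.12],"jaw": 0},{"xyz": [0,0,0.154],"twist": [0,0,-0.12],"jaw": 0},{"xyz": [0,0,0.154],"twist": [0,0,-0.12],"jaw": 0},{"xyz": [0,0,0.154],"twist": [0,0,-0.12],"jaw": 0}]'

```text
clock: 13.25
tcp_pos: [0.4597, 0.0372, 0.0512]
orientation: [-0.001, 0.765, 0.644, -0.001]
wrist_force: [0.8, 0.2, -0.2]
finger_gap: -0.0001
```

servo_tool --targets '[{"xyz": [0,0.008,0],"twist": [0,0,0],"jaw": 0},{"xyz": [0,0.016,0],"twist": [0,0,0],"jaw": 0},{"xyz": [0,0.022,0],"twist": [0,0,0],"jaw": 0},{"xyz": [0,0.027,0],"twist": [0,0,0],"jaw": 0},{"xyz": [0,0.03,0],"twist": [0,0,0],"jaw": 0},{"xyz": [0,0.033,0],"twist": [0,0,0],"jaw": 0},{"xyz": [0,0.036,0],"twist": [0,0,0],"jaw": 0},{"xyz": [0,0.039,0],"twist": [0,0,0],"jaw": 0},{"xyz": [0,0.042,0],"twist": [0,0,0],"jaw": 0},{"xyz": [0,0.045,0],"twist": [0,0,0],"jaw": 0},{"xyz": [0,0.048,0],"twist": [0,0,0],"jaw": 0},{"xyz": [0,0.051,0],"twist": [0,0,0],"jaw": 0}]'

```text
clock: 14.25
tcp_pos: [0.51, 0.0286, 0.0513]
orientation: [-0.0, 0.764, 0.645, -0.001]
wrist_force: [-3.8, 0.4, 0.5]
finger_gap: 0.0004
```

```bash
python3 -c "
from h import *
x=np.array([np.cos(-.17),np.sin(-.17)]); f=np.array([.5155,.0273])-.010*x
s=env.get_state(); print(s['tcp_pos'],s['wrist_force'],'along',(s['tcp_pos'][:2]-f)@x); print(rel([*(f+.034*x),.05],1.4))"
```

```text
[0.51000546 0.02862439 0.05134791] [-3.752805    0.44171606  0.45316677] along 0.004360598523542775
([-0.0004, 0.0296, 0.0013], [-0.001, 0.0, 0.002])
```

The fingers are pushing smoothly at about 4 N, with about 30 mm to go. I'll ease into the stop gently.

servo_tool --targets '[{"xyz": [0,0.003,0],"twist": [0,0,0],"jaw": 0},{"xyz": [0,0.006,0],"twist": [0,0,0],"jaw": 0},{"xyz": [0,0.009,0],"twist": [0,0,0],"jaw": 0},{"xyz": [0,0.012,0],"twist": [0,0,0],"jaw": 0},{"xyz": [0,0.015,0],"twist": [0,0,0],"jaw": 0},{"xyz": [0,0.018,0],"twist": [0,0,0],"jaw": 0},{"xyz": [0,0.021,0],"twist": [0,0,0],"jaw": 0},{"xyz": [0,0.0235,0],"twist": [0,0,0],"jaw": 0},{"xyz": [0,0.0255,0],"twist": [0,0,0],"jaw": 0},{"xyz": [0,0.027,0],"twist": [0,0,0],"jaw": 0},{"xyz": [0,0.027,0],"twist": [0,0,0],"jaw": 0}]'

```text
clock: 15.17
tcp_pos: [0.5378, 0.0241, 0.0518]
orientation: [0.0, 0.764, 0.645, 0.0]
wrist_force: [-2.2, -0.3, -1.5]
finger_gap: 0.0
```

servo_tool --targets '[{"xyz": [0,0.001,0],"twist": [0,0,0],"jaw": 0},{"xyz": [0,0.002,0],"twist": [0,0,0],"jaw": 0},{"xyz": [0,0.002,0],"twist": [0,0,0],"jaw": 0}]'

```text
clock: 15.42
tcp_pos: [0.5392, 0.0239, 0.0518]
orientation: [0.0, 0.764, 0.645, 0.0]
wrist_force: [-2.7, 0.1, -0.3]
finger_gap: 0.0002
```

servo_tool --targets '[{"xyz": [0,0.001,0],"twist": [0,0,0],"jaw": 0},{"xyz": [0,0.002,0],"twist": [0,0,0],"jaw": 0},{"xyz": [0,0.002,0],"twist": [0,0,0],"jaw": 0}]'

```text
clock: 15.67
tcp_pos: [0.5391, 0.0239, 0.0518]
orientation: [-0.001, 0.764, 0.645, -0.001]
wrist_force: [-9.0, 1.9, 4.5]
finger_gap: -0.0003
```

servo_tool --targets '[{"xyz": [0,0.001,0],"twist": [0,0,0],"jaw": 0},{"xyz": [0,0.002,0],"twist": [0,0,0],"jaw": 0},{"xyz": [0,0.002,0],"twist": [0,0,0],"jaw": 0}]'

```text
clock: 15.92
tcp_pos: [0.5391, 0.0239, 0.0517]
orientation: [-0.003, 0.764, 0.645, -0.002]
wrist_force: [-14.1, 0.2, 9.5]
finger_gap: -0.0003
```

servo_tool --targets '[{"xyz": [0,-0.02,0],"twist": [0,0,0],"jaw": 0},{"xyz": [0,-0.06,0],"twist": [0,0,0],"jaw": 0},{"xyz": [0,-0.07,-0.03],"twist": [0,0,0],"jaw": 0},{"xyz": [0,-0.07,-0.07],"twist": [0,0,0],"jaw": 0},{"xyz": [0,-0.07,-0.11],"twist": [0,0,0],"jaw": 0},{"xyz": [0,-0.07,-0.15],"twist": [0,0,0],"jaw": 0},{"xyz": [0,-0.07,-0.18],"twist": [0,0,0],"jaw": 0},{"xyz": [0,-0.07,-0.18],"twist": [0,0,0],"jaw": 0}]'

```text
clock: 16.58
tcp_pos: [0.4791, 0.0346, 0.2398]
orientation: [0.006, 0.764, 0.645, 0.006]
wrist_force: [1.5, -0.2, -0.2]
finger_gap: 0.0003
```

```bash
python3 lev.py e scene wrist; python3 fin.py ewrist.npz; python3 -c "
from h import *
import cv2
A=cv2.imread('pics/escene.png')[200:340,250:420];B=cv2.imread('pics/ewrist.png')
cv2.imwrite('pics/e.png',np.hstack([cv2.resize(A,(400,330)),cv2.resize(B,(400,330))]))"
```

```text
scene [345 226  10  11  58] [565.5  52.2] [36. 20.] 72.7 cam ang from pivot -1.8283994409321285
scene [324 229  15  13  37] [613.   38.9] [56. 12.] 5.2 cam ang from pivot -1.2593869627556937
scene [325 252  34  17 145] [646.7 121.4] [ 15. 101.] 80.8 cam ang from pivot 0.016433559443290363
wrist [345 296  24  20 332] [565.6  57.2] [22. 20.] 81.2 cam ang from pivot -1.8535390244489458
wrist [427 321  15  27 298] [607.9 126.9] [12. 27.] 81.4 cam ang from pivot -0.032009941448256585
wrist [422 387  13  19 148] [676.  114.7] [11. 21.] 82.6 cam ang from pivot -0.01300089788438863
[263 294  38  21 456] [552.7 -12.6] [35. 20.] 79.89938354492188
[335 295  34  21 376] [564.7  52.7] [32. 20.] 80.48483276367188
[573 309  52  49 614] [625.9 275.4] [26. 53.] 48.53765869140625
[427 320  15  28 324] [607.9 126.9] [12. 27.] 81.39636993408203
plate [  250   203   222   153 16197] ((572.2578125, 63.94092559814453), (233.62570190429688, 181.4090118408203), 79.82307434082031)
```

View pics/e.png

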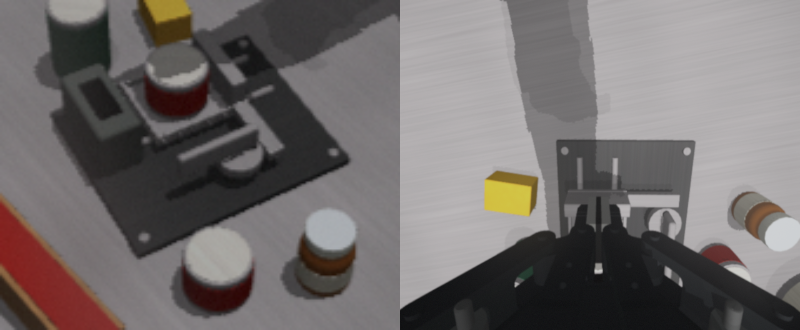

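The carriage is home and the tin is upright in its nest at (177,78) in the scene crop. The lever still points forward, and the jar, spare tin and yellow box haven't moved. The arm is clear, so I'm handing in.

```bash
python3 -c "
from h import *
print(env.hand_in())"
```

```text
the job is handed in; nothing more can be done
None
```

I pushed the cam lever round to straight forward with the shut fingertips, using one long arc and two small corrections. Then I pushed the carriage home by the rear face of its push block, backed the arm clear and handed in at about 17 s on the robot's clock.

**Lever:**
- **Before the carriage push:** the wrist view put the lever axis at 80.35° and the plate edge at 79.9°, so the cam was within about 0.01 rad of its low point.
- **After the push:** the scene view still gave about 0.016 rad. In the last wrist view the gripper hid part of the lever, so its reading of 81–82° is rough.

**Carriage:** it slid at about 3–4 N. It then stopped dead while the push built up to about 14 N sideways, with the fingertips where 45 mm of travel should put them. The camera showed only about 44 mm, which is within its error.

**Tin and other goods:** the tin stood upright in its nest. The jar, spare tin, bean tin and yeast box looked unmoved in the last pictures. I did not re-measure the cup and tape roll, but the arm went nowhere near the cup, and passed over the right side only at the start, well above the bench.

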